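# Half-press, then fire the copy-stand camera's release

### The job

Take the record photo of the felt insole under the copy-stand camera with the two-stage release, the control box that has the round key: press the key down to its first click and keep it there for a good two seconds while the camera focuses, then press it fully home and hold it down for about a second, and let it come all the way up again. Do not press the square key of the other box, which belongs to the lamp.

Things in the scene. Friction and masses are not known exactly. Their poses are not given: they have to be found in the camera images.
- release_key_top (a point): Top centre of the release key: round black cap, 46 mm across, 12 mm thick, on a bright 31 mm sleeve in a steel collar, amid a grey box 100x80x40 mm fixed to the table. 84 mm above the table when up; moves with the cap; z is up. Travel 24 mm straight down in two stages; springs back when let go. Press anywhere on the cap from above; fully down its top is still 14 mm above the collar.
- release_first (a joint): First stage of the round key: how far the cap has sunk onto its sleeve, in m; 0 up, 0.012 at the first click, where cap meets sleeve (and still 0.012 through the second stage). Soft spring, 1.5 N rising to 4 N; at the click the key stands firm until the push exceeds about 10 N.
- release_second (a joint): Second stage of the round key: how far the sleeve, with the cap on it, has sunk into the collar, in m; 0 at the first click or above, 0.012 fully home on a hard stop. Stiffer spring: starts to move at about 10 N, 14 N fully down.
- lamp_key (a joint): The lamp switch, not to be pressed: a square black key, 46x46 mm, 12 mm thick, its top 78 mm above the table, on a grey box just like the release's. Value: how far it is pressed, in m; 0 up, 0.012 down. The two boxes stand side by side, centres at least 0.2 m apart; either may be the left one.

How it is judged:
On the way, in this order (a step that is already met when the one before it is completed fails the run):
1. the round key is held at its first click: the cap down 8.5 mm or more on its sleeve, the sleeve down less than 4 mm, for 1 s (value of joint release_first above 0.0085 m and value of joint release_second below 0.004 m), for 1 s.
2. the round key is pressed fully home: the sleeve down 9 mm or more, for 0.3 s (value of joint release_second above 0.009 m), for 0.3 s.
At the end, for the whole second after the job is handed in: The round key has come up again (both stages within 2 mm of their up position) and the lamp's square key is up (within 2 mm) (value of joint each of release_first, release_second, lamp_key below 0.002 m); the robot touches nothing.
It fails at once if the lamp's square key is pressed 3 mm or more (value of joint lamp_key above 0.003 m).
It also fails if it takes over 35 s, if anything falls off the work surface, if the arm or the gripper's body presses on something with over 40 N, if the wrist force passes 120 N, or if a joint passes its speed limit or range.

### The arm

A 7-joint arm with a two-finger parallel gripper is mounted at the origin on a cart in front of the work surface, level with it; the furniture and walls round the work are solid. World frame = base frame: x ahead of the robot, y to its left, z up, the work surface at z = 0. Lengths are in m, angles in rad, forces in N, time in s.
With the tool pointing down it reaches from about 0.425 to 0.925 m from the base axis. Payload 6.8 kg.
Tool frame: the origin (TCP) lies midway between the tips of the shut fingers; the grasp point (between the pads) lies 19 mm behind it; z points along the fingers, y is the direction in which the jaws open and shut (so a half turn about z gives the same grasp; the last joint's range is limited). The gripper opens to 85 mm and grips with 20 to 120 N. Pads are 22 mm wide; open, the fingers measure 114 mm over their backs; the gripper's body (76 mm by 85 mm) begins 54 mm behind the grasp point. The pads swing forward as they close: fully open they stand 13 mm farther back than shut.
Start: joints at [-1.36, 0.477, 0.022, 1.555, -0.011, 1.109, -0.083], TCP at [0.212, 0.641, 0.231] pointing down, gripper open.
Joint ranges: [-2.96, 2.96], [-0.34, 2.1], [-1.41, 1.46], [0.24, 2.44], [-1.37, 4.51], [0.17, 1.92], [-2.96, 2.96]. Speed limits (rad/s): [2.39, 2.39, 3.14, 3.14, 3.14, 3.14, 3.14].

### API

Orientations are given as a rotation vector (axis times angle).
In Python, from bench import r, imaging gives the robot as it stands.
- The arm moves only by the tool jog_arm, never from a script. Its argument "rows" is a list of rows, each an object with "delta_rot": the turn, a rotation vector about the tool's x, y, z in degrees, a list of three; "xyz": the shift along the tool's x, y, z in cm, a list of three; "fingers": the closure, from 0 (fully open) to 1 (shut). A call has exactly 5 rows; each row is the pose to reach, as a shift and turn from the pose measured when the call began, along the tool's axes at that moment; what a row does not reach only later rows make up. A row lasts 1/12 s, in which the tool goes at most 41.7 mm and 7.16 degrees, less where a joint would pass 70% of its speed; a pose out of reach is approached as far as the arm can. A call with a gripper value outside its range is refused whole. The fingers move at their own pace and stop on an object; "grip_force" is the grip in N (left out, the last holds). Time passes only in rows, so rows that repeat a pose let the fingers close, or fill a call up. It gives the time, the measured TCP pose, the force and the opening at its end, in the units of the state.
- r.get_obs(): the state, without advancing time (a new reading comes with each control period).
- imaging.grab_frame(name): name is "scene" or "top" or "wrist"; returns the picture (420x560x3 uint8, blue, green, red); there is no depth.
- imaging.camera_info(name): a dict with "camera_matrix" (3x3 intrinsics, pixels), "xyz" and "attitude" of the camera in the world. Camera axes: x right, y down, z forward; pixel columns grow to the right and rows downward; lengths in m; the calibration is good to about 2 mm. A picture is of the moment at which its call begins: read the wrist's pose just before it. camera_info takes no time and is no camera call; for the wrist camera it gives the pose at the moment of the call.
- r.hand_in(): hands the job in, once; it reports no verdict.
Trained networks look in the newest picture that a camera, given by its name, has taken for a name from the list of things; names that differ only in an ending like _2 or _b are one class to them, and where a whole thing is asked for, a point or a joint stands for the part that bears it (a point fixed in the world has none). Each returns a list of dicts, best first, with "conf" (0 to 1); they miss things now and then, are a little off and sometimes report something else, mostly with a low value. They report only what shows in the picture. A call takes as long as a camera call.
- imaging.find_in(camera, query): "position" ([column, row] in pixels, amid what is visible of it).
- imaging.cut_out(camera, query): "region" (420x560 bool, what is visible of it) and "position" ([column, row] in pixels, amid what is visible of it).
- imaging.tip_of(camera, query): "position" ([column, row] in pixels: a listed point, or the origin of a listed thing).
The state is a dict: "clock": time; "joints": joint angles; "qvel": joint speeds; "tau": joint torques, N m; "tcp_pos": TCP position; "orientation": TCP orientation; "contact_force": force on the tool from outside, world axes, zero at the start; "moment": the same for the moment, N m; "grip_width": finger opening in m.
Only numpy, scipy, OpenCV 4.12 (cv2) and the standard library are available. Lean on these libraries where they do the work, as an engineer would, in place of code of your own. Each camera call takes 0.05 s, during which the arm holds its last target.

## Working session

There is one attempt and no reset: what is moved stays moved. The work goes in short steps, Python scripts to look and compute and a tool call to move; the robot and the scene stay as the last step left them, time stands still between calls to the robot, and variables do not carry over. Pictures are saved under pics/ and viewed, and the job is handed in when it is done.

Besides the shell and the picture viewer there is one more tool, called after ">>>" as name(argument=value, ...) on one line, values as JSON. jog_arm: Moves the arm, as the interface text tells. Its arguments: {"type":"object","properties":{"rows":{"type":"array","items":{"type":"object","properties":{"delta_rot":{"type":"array","items":{"type":"number"}},"xyz":{"type":"array","items":{"type":"number"}},"fingers":{"type":"number"}}}},"grip_force":{"type":"number"}},"required":["rows"]}

```bash
mkdir -p pics; ls
cat > h.py <<'E'
from bench import r, imaging
import numpy as np, cv2
from scipy.spatial.transform import Rotation as R
def ray(cam,uv):
    c=imaging.camera_info(cam); a=np.array(c["attitude"],float)
    M=a if a.shape==(3,3) else R.from_rotvec(a).as_matrix()
    d=M@np.linalg.inv(np.array(c["camera_matrix"]))@np.array([uv[0],uv[1],1.])
    return np.array(c["xyz"]),d
def onz(cam,uv,z):
    o,d=ray(cam,uv); return o+d*(z-o[2])/d[2]
E
python3 - <<'E'
from h import *
o=r.get_obs()
for k,v in o.items(): print(k,np.round(v,4))
for n in("scene","top"):
    cv2.imwrite(f"pics/{n}1.png",imaging.grab_frame(n)); print(imaging.camera_info(n))
    for q in("release_key_top","lamp_key"):
        t=imaging.tip_of(n,q)[:2]; f=imaging.find_in(n,q)[:2]
        z=.084 if q[0]=='r' else .078
        for x in t: print(n,q,'tip',x,onz(n,x["position"],z))
        for x in f: print(n,q,'find',x,onz(n,x["position"],z))
print(r.get_obs()["clock"])
E
```

```text
pics
clock 0.0
joints [-1.3601  0.4778  0.0224  1.5565 -0.0115  1.1093 -0.0831]
qvel [ 0.0005  0.0006 -0.0004 -0.0007 -0.0006  0.0012 -0.0008]
tau [ 4.00000e-04 -5.96437e+01  1.60790e+00 -2.81208e+01  1.23000e-02
  9.00000e-03  0.00000e+00]
tcp_pos [0.2114 0.6404 0.2303]
orientation [-4.9860e-01 -3.1016e+00  2.9000e-03]
contact_force [-0.0032  0.5147  0.4068]
moment [0.0079 0.0411 0.0169]
grip_width 0.0852
{'camera_matrix': array([[449.71626104,   0.        , 271.00435258],
       [  0.        , 449.71626104, 212.3186898 ],
       [  0.        ,   0.        ,   1.        ]]), 'xyz': array([-0.07230176,  0.46858507,  0.56180231]), 'attitude': array([-1.16875506,  2.11697295, -1.15234711])}
scene release_key_top tip {'position': [362.4, 201.7], 'conf': 0.8} [ 0.48499553 -0.10430547  0.084     ]
scene release_key_top find {'position': [363.6, 203.2], 'conf': 0.84} [ 0.47935215 -0.10244213  0.084     ]Traceback (most recent call last):
  File "<stdin>", line 7, in <module>
ValueError: it knows: release_key_top
```

Run:
```python
from h import *
for n in("top",):
    cv2.imwrite(f"pics/{n}1.png",imaging.grab_frame(n)); print(imaging.camera_info(n))
    for q in("release_key_top",):
        for x in imaging.tip_of(n,q)[:3]: print(n,q,'tip',x,onz(n,x["position"],.084))
for n in("scene","top"):
    for x in imaging.find_in(n,"lamp_key")[:3]: print(n,'lamp find',x,onz(n,x["position"],.078))
o=r.get_obs();print(o["clock"])
print(R.from_rotvec(o["orientation"]).as_matrix().round(4))
```

```text
{'camera_matrix': array([[447.16880196,   0.        , 280.27564281],
       [  0.        , 447.16880196, 204.35346049],
       [  0.        ,   0.        ,   1.        ]]), 'xyz': array([0.45556689, 0.10130241, 0.97442129]), 'attitude': array([-2.22030581,  2.16863591, -0.09957592])}
top release_key_top tip {'position': [376.5, 223.3], 'conf': 0.66} [ 0.48584616 -0.10873624  0.084     ]
scene lamp find {'position': [244.9, 254.7], 'conf': 0.58} [0.46794183 0.17903064 0.078     ]
scene lamp find {'position': [366.2, 208.1], 'conf': 0.53} [ 0.46943565 -0.10133663  0.078     ]
top lamp find {'position': [234.3, 222.2], 'conf': 0.65} [0.48156299 0.17553827 0.078     ]
0.35
[[-9.496e-01  3.135e-01 -1.000e-04]
 [ 3.135e-01  9.496e-01 -4.000e-04]
 [ 0.000e+00 -4.000e-04 -1.000e+00]]
```

View pics/scene1.png

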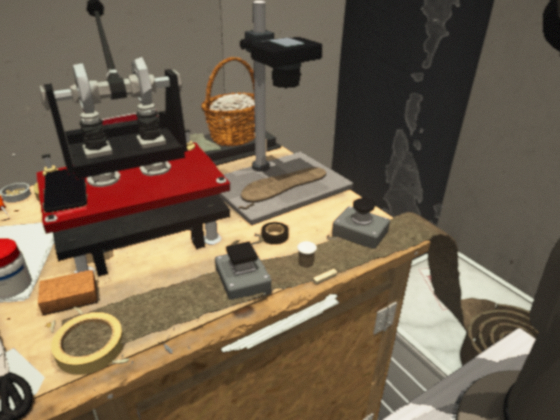

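View pics/top1.png

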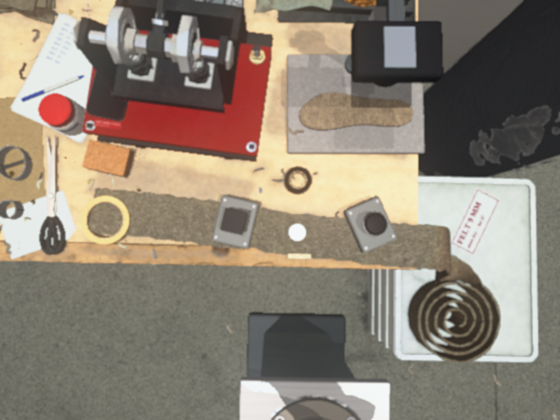

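Both pictures agree. The round key is the right-hand box (scene 363,203; top 376,223), at about (0.486, -0.107). The lamp's square key is on the left (top 234,222), at about (0.48, 0.176). I'll shut the fingers and swing over at the current height, staying in front of the red press.

>>> jog_arm(rows=[{"xyz":[-3.3,-2.5,0],"delta_rot":[0,0,0],"fingers":1},{"xyz":[-6.6,-5,0],"delta_rot":[0,0,0],"fingers":1},{"xyz":[-10,-7.5,0],"delta_rot":[0,0,0],"fingers":1},{"xyz":[-13.3,-10,0],"delta_rot":[0,0,0],"fingers":1},{"xyz":[-16.6,-12.4,0],"delta_rot":[0,0,0],"fingers":1}], grip_force=40)

```text
clock: 0.77
tcp_pos: [0.3311, 0.4692, 0.2312]
orientation: [0.498, 3.102, -0.0]
contact_force: [1.8, 1.0, 0.9]
grip_width: 0.0256
```

>>> jog_arm(rows=[{"xyz":[-2.8,-2.8,0],"delta_rot":[0,0,0],"fingers":1},{"xyz":[-5.7,-5.7,0],"delta_rot":[0,0,0],"fingers":1},{"xyz":[-8.5,-8.5,0],"delta_rot":[0,0,0],"fingers":1},{"xyz":[-11.4,-11.4,0],"delta_rot":[0,0,0],"fingers":1},{"xyz":[-14.2,-14.3,0],"delta_rot":[0,0,0],"fingers":1}])

```text
clock: 1.18
tcp_pos: [0.4219, 0.287, 0.2316]
orientation: [0.498, 3.101, 0.001]
contact_force: [1.2, 0.4, 0.4]
grip_width: -0.0003
```

>>> jog_arm(rows=[{"xyz":[-2.1,-3.4,0],"delta_rot":[0,0,0],"fingers":1},{"xyz":[-4.3,-6.9,0],"delta_rot":[0,0,0],"fingers":1},{"xyz":[-6.4,-10.3,0],"delta_rot":[0,0,0],"fingers":1},{"xyz":[-8.6,-13.8,0],"delta_rot":[0,0,0],"fingers":1},{"xyz":[-10.7,-17.2,0],"delta_rot":[0,0,0],"fingers":1}])

```text
clock: 1.6
tcp_pos: [0.4698, 0.0881, 0.2319]
orientation: [0.499, 3.101, 0.002]
contact_force: [0.3, 0.3, -0.4]
grip_width: 0.0003
```

>>> jog_arm(rows=[{"xyz":[-1.5,-3.6,0],"delta_rot":[0,0,0],"fingers":1},{"xyz":[-3.1,-7.2,0],"delta_rot":[0,0,0],"fingers":1},{"xyz":[-4.6,-10.8,0],"delta_rot":[0,0,0],"fingers":1},{"xyz":[-6.2,-14.4,0],"delta_rot":[0,0,0],"fingers":1},{"xyz":[-7.6,-18.0,0],"delta_rot":[0,0,0],"fingers":1}])

```text
clock: 2.02
tcp_pos: [0.4856, -0.1087, 0.2322]
orientation: [0.498, 3.099, 0.002]
contact_force: [0.8, 0.8, 0.1]
grip_width: 0.0001
```

Run:
```python
from h import *
o=r.get_obs();print(o["clock"],o["tcp_pos"],o["contact_force"],o["joints"])
for n in("wrist","scene"):
    cv2.imwrite(f"pics/{n}2.png",imaging.grab_frame(n))
    for x in imaging.tip_of(n,"release_key_top")[:2]: print(n,x,onz(n,x["position"],.084))
```

```text
2.0167 [ 0.48561315 -0.10866671  0.23221899] [0.7556268  0.81592014 0.05528625] [-0.30316903  0.18588027  0.45640101  1.99572596 -0.09987527  0.97856566
  1.45412769]
wrist {'position': [282.6, 195.0], 'conf': 0.56} [ 0.48620109 -0.11411407  0.084     ]
scene {'position': [363.0, 200.1], 'conf': 0.79} [ 0.48904582 -0.10957046  0.084     ]
```

View pics/wrist2.png

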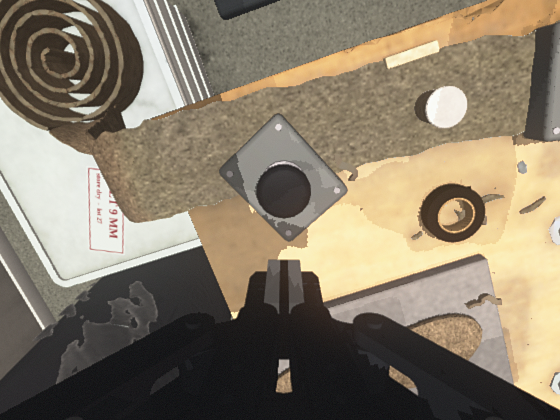

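View pics/scene2.png

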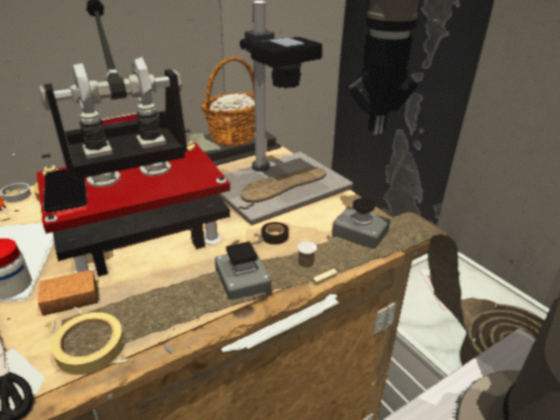

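The wrist view shows the round cap at (284,190), which puts it at about (0.486, -0.111). The fingers are over it, so I'll descend to about 15 mm above the cap.

>>> jog_arm(rows=[{"xyz":[-0.1,-0.2,3],"delta_rot":[0,0,0],"fingers":1},{"xyz":[-0.1,-0.2,6],"delta_rot":[0,0,0],"fingers":1},{"xyz":[-0.1,-0.2,9],"delta_rot":[0,0,0],"fingers":1},{"xyz":[-0.1,-0.2,11.5],"delta_rot":[0,0,0],"fingers":1},{"xyz":[-0.1,-0.2,13.3],"delta_rot":[0,0,0],"fingers":1}])

```text
clock: 2.63
tcp_pos: [0.485, -0.1075, 0.0967]
orientation: [-0.498, -3.101, -0.003]
contact_force: [0.2, 0.6, -0.2]
grip_width: -0.0001
```

Run:
```python
from h import *
o=r.get_obs();print(o["clock"],o["tcp_pos"],o["contact_force"])
for n in("wrist",):
    cv2.imwrite(f"pics/{n}3.png",imaging.grab_frame(n))
a=imaging.grab_frame("scene")[140:260,290:450]
cv2.imwrite("pics/scene3.png",cv2.resize(a,None,fx=4,fy=4))
print(r.get_obs()["tcp_pos"])
```

```text
2.6333 [ 0.48499335 -0.10749159  0.0966649 ] [ 0.17097272  0.63315125 -0.17063105]
[ 0.48384374 -0.10760218  0.09631276]
```

View pics/wrist3.png

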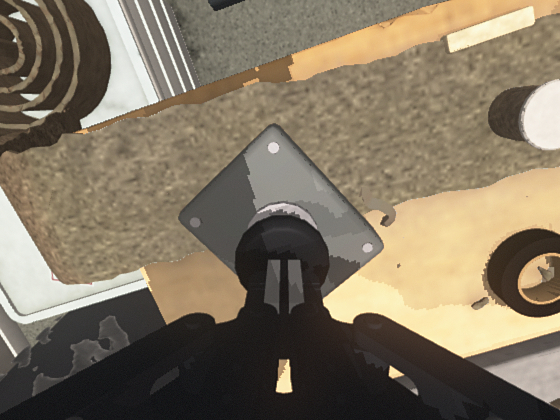

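View pics/scene3.png

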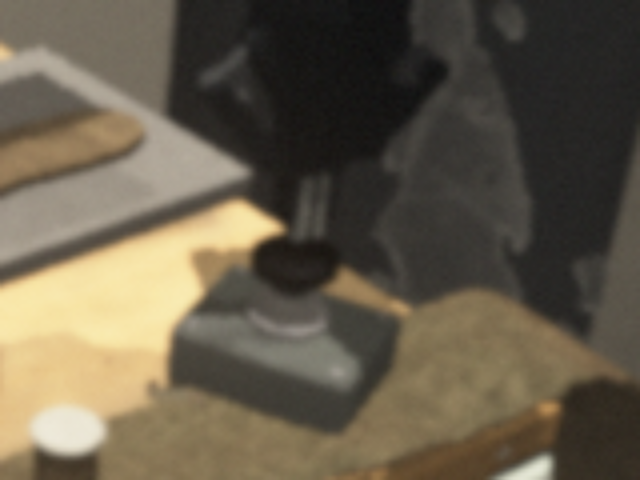

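The wrist view shows the cap centred at (283,257), with the fingertips right above it. Next is a slow press toward the first click.

>>> jog_arm(rows=[{"xyz":[0,0,0.5],"delta_rot":[0,0,0],"fingers":1},{"xyz":[0,0,1.0],"delta_rot":[0,0,0],"fingers":1},{"xyz":[0,0,1.4],"delta_rot":[0,0,0],"fingers":1},{"xyz":[0,0,1.8],"delta_rot":[0,0,0],"fingers":1},{"xyz":[0,0,1.8],"delta_rot":[0,0,0],"fingers":1}])

```text
clock: 3.15
tcp_pos: [0.4844, -0.1072, 0.0785]
orientation: [-0.498, -3.098, -0.002]
contact_force: [0.5, 1.3, 2.0]
grip_width: 0.0001
```

>>> jog_arm(rows=[{"xyz":[0,0,0.2],"delta_rot":[0,0,0],"fingers":1},{"xyz":[0,0,0.4],"delta_rot":[0,0,0],"fingers":1},{"xyz":[0,0,0.6],"delta_rot":[0,0,0],"fingers":1},{"xyz":[0,0,0.6],"delta_rot":[0,0,0],"fingers":1},{"xyz":[0,0,0.6],"delta_rot":[0,0,0],"fingers":1}])

```text
clock: 3.57
tcp_pos: [0.4845, -0.1072, 0.0725]
orientation: [-0.498, -3.099, -0.003]
contact_force: [-0.2, 1.1, 2.7]
grip_width: 0.0001
```

Run:
```python
from h import *
for i in range(4):
    o=r.get_obs();print(o["clock"],o["tcp_pos"],o["contact_force"])
    a=imaging.grab_frame("scene")
a=a[140:260,290:450]
cv2.imwrite("pics/scene4.png",cv2.resize(a,None,fx=4,fy=4))
```

```text
3.5667 [ 0.48453061 -0.10722309  0.07254599] [-0.21523202  1.14723199  2.65268925]
3.6167 [ 0.48457819 -0.10723395  0.07260617] [-0.19435829  0.85838295  3.06908873]
3.6667 [ 0.48457111 -0.10723476  0.07260233] [-0.40670117  0.79451723  3.16554134]
3.7167 [ 0.48454838 -0.10718512  0.07260812] [-0.46386427  0.35432145  3.07199988]
```

View pics/scene4.png

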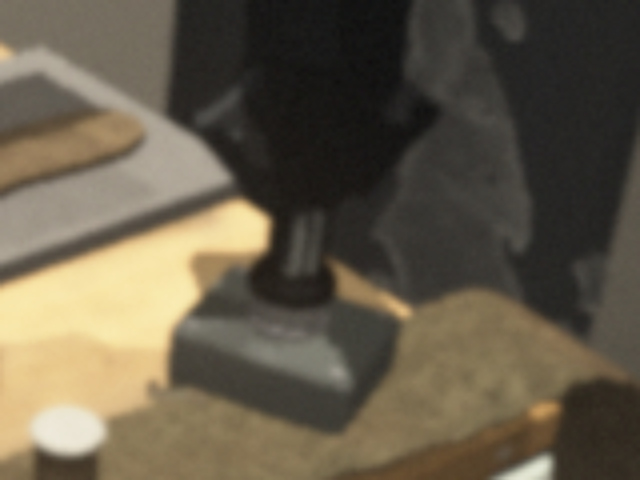

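Force is still on the soft spring (about 3.1 N), so it hasn't bottomed on the sleeve yet. I'll go on in 1 mm steps until the force jumps.

>>> jog_arm(rows=[{"xyz":[0,0,0.1],"delta_rot":[0,0,0],"fingers":1},{"xyz":[0,0,0.1],"delta_rot":[0,0,0],"fingers":1},{"xyz":[0,0,0.1],"delta_rot":[0,0,0],"fingers":1},{"xyz":[0,0,0.1],"delta_rot":[0,0,0],"fingers":1},{"xyz":[0,0,0.1],"delta_rot":[0,0,0],"fingers":1}])

```text
clock: 4.18
tcp_pos: [0.4846, -0.1072, 0.0718]
orientation: [-0.498, -3.099, -0.003]
contact_force: [-1.7, 1.3, 6.4]
grip_width: -0.0003
```

The force jumped to 6.4 N, between 4 and 10, so the key is at the first click. I'll hold the target for over 2 s with camera calls while watching force and height.

Run:
```python
from h import *
for i in range(48):
    o=r.get_obs()
    if i%6==0: print(round(o["clock"],2),o["tcp_pos"].round(4) if hasattr(o["tcp_pos"],'round') else o["tcp_pos"],np.round(o["contact_force"],1))
    a=imaging.grab_frame("scene")
o=r.get_obs();print(o["clock"],o["tcp_pos"],o["contact_force"])
a=a[140:260,290:450]
cv2.imwrite("pics/scene5.png",cv2.resize(a,None,fx=4,fy=4))
```

```text
4.18 [ 0.4846 -0.1072  0.0718] [-1.7  1.3  6.4]
4.48 [ 0.4846 -0.1072  0.0718] [-1.5  0.7  6.1]
4.78 [ 0.4846 -0.1072  0.0718] [-1.2  0.4  5.8]
5.08 [ 0.4846 -0.1072  0.0718] [-1.3  1.2  5.5]
5.38 [ 0.4846 -0.1072  0.0718] [-0.9  0.2  5.8]
5.68 [ 0.4846 -0.1072  0.0718] [-1.4  1.2  5.4]
5.98 [ 0.4846 -0.1072  0.0718] [-0.6  2.1  5.6]
6.28 [ 0.4846 -0.1072  0.0718] [-0.7  0.9  6.3]
6.5833 [ 0.48459587 -0.10722805  0.07176521] [-0.65067931  0.64575771  5.43561812]
```

View pics/scene5.png

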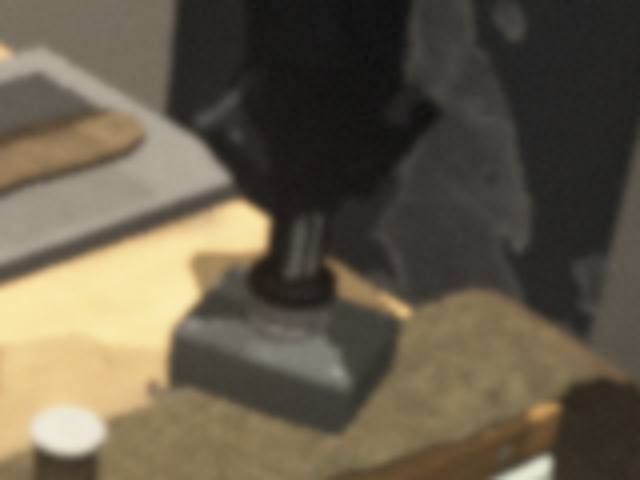

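The key held at the first click for 2.4 s at 5.4–6.4 N, and the picture shows the sleeve still up. Now I'll press it home.

>>> jog_arm(rows=[{"xyz":[0,0,0.4],"delta_rot":[0,0,0],"fingers":1},{"xyz":[0,0,0.8],"delta_rot":[0,0,0],"fingers":1},{"xyz":[0,0,1.2],"delta_rot":[0,0,0],"fingers":1},{"xyz":[0,0,1.2],"delta_rot":[0,0,0],"fingers":1},{"xyz":[0,0,1.2],"delta_rot":[0,0,0],"fingers":1}])

```text
clock: 7.0
tcp_pos: [0.4846, -0.1072, 0.0602]
orientation: [-0.498, -3.099, -0.003]
contact_force: [-3.2, 0.5, 12.8]
grip_width: -0.0002
```

>>> jog_arm(rows=[{"xyz":[0,0,0.1],"delta_rot":[0,0,0],"fingers":1},{"xyz":[0,0,0.1],"delta_rot":[0,0,0],"fingers":1},{"xyz":[0,0,0.1],"delta_rot":[0,0,0],"fingers":1},{"xyz":[0,0,0.1],"delta_rot":[0,0,0],"fingers":1},{"xyz":[0,0,0.1],"delta_rot":[0,0,0],"fingers":1}])

```text
clock: 7.42
tcp_pos: [0.4846, -0.1073, 0.0599]
orientation: [-0.499, -3.099, -0.004]
contact_force: [-2.7, 1.5, 13.1]
grip_width: -0.0001
```

Run:
```python
from h import *
for i in range(13):
    o=r.get_obs()
    if i%6==0: print(round(o["clock"],2),np.round(o["tcp_pos"],4),np.round(o["contact_force"],1))
    a=imaging.grab_frame("scene")
a=a[140:260,290:450]
cv2.imwrite("pics/scene6.png",cv2.resize(a,None,fx=4,fy=4))
```

```text
7.42 [ 0.4846 -0.1073  0.0599] [-2.7  1.5 13.1]
7.72 [ 0.4847 -0.1073  0.0599] [-2.7  1.7 12.9]
8.02 [ 0.4847 -0.1073  0.0599] [-4.   1.1 13.9]
```

View pics/scene6.png

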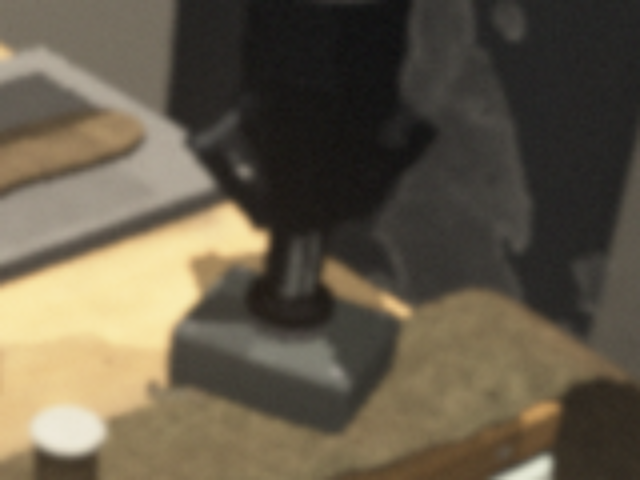

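The key is home: z = 0.0599, about 13–14 N, and the sleeve has gone from the picture. It has been held for over a second, so I'll release upward.

>>> jog_arm(rows=[{"xyz":[0,0,-0.8],"delta_rot":[0,0,0],"fingers":1},{"xyz":[0,0,-2],"delta_rot":[0,0,0],"fingers":1},{"xyz":[0,0,-4],"delta_rot":[0,0,0],"fingers":1},{"xyz":[0,0,-7],"delta_rot":[0,0,0],"fingers":1},{"xyz":[0,0,-10],"delta_rot":[0,0,0],"fingers":1}])

```text
clock: 8.48
tcp_pos: [0.4838, -0.1078, 0.1601]
orientation: [-0.499, -3.096, -0.003]
contact_force: [0.7, -0.2, 0.2]
grip_width: -0.0001
```

Run:
```python
from h import *
for i in range(6): a=imaging.grab_frame("scene")
cv2.imwrite("pics/scene7.png",cv2.resize(a[140:320,200:440],None,fx=3,fy=3))
o=r.get_obs();print(round(o["clock"],2),np.round(o["tcp_pos"],4),np.round(o["contact_force"],1),np.abs(o["qvel"]).max())
```

```text
8.78 [ 0.484  -0.1074  0.1588] [-0.  -0.5 -0.7] 0.009864861295134537
```

View pics/scene7.png

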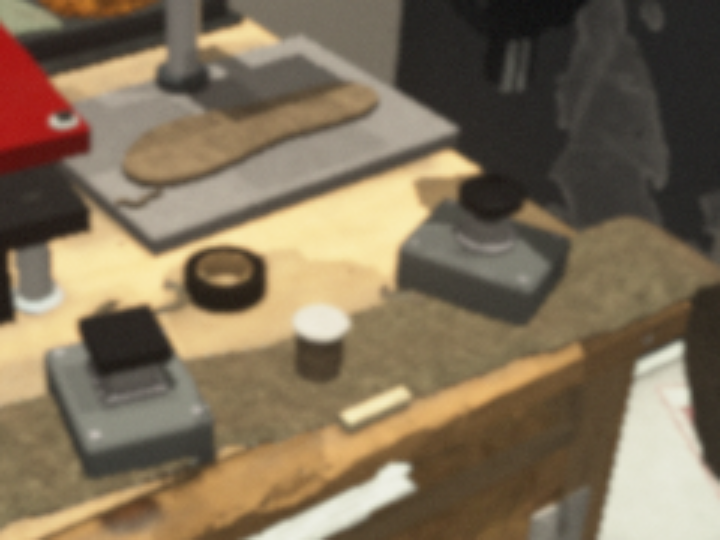

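The round key (crop 490,195) is fully up with its sleeve showing. The square lamp key (125,340) is untouched, and the fingers are clear of everything.

```bash
python3 -c "
from h import *
print(r.hand_in())"
```

```text
the job is handed in; nothing more can be done
None
```

The record photo press is done and handed in; the hand-in gives no verdict, so success rests on my own readings below.

- **First click:** I pressed the round key (right-hand box) with shut fingers and held it for about 2.4 s. The tool tip stayed at z = 0.0718 m, 12 mm down, at 5.4–6.4 N, and the sleeve was still up in the picture.
- **Fully home:** I pressed it to z = 0.0599 m and held it there for over a second at 13–14 N. That is about 12 mm of second-stage travel, and the sleeve was out of sight.
- **Release:** The last picture shows the round key all the way up and the lamp's square key untouched. The fingers were about 75 mm clear of the cap, with contact force near zero.

The last move was at 8.8 s, well under the 35 s limit. No check failed. The position estimates for the key differed by 5–6 mm at most, and the press stayed well within the 46 mm cap.

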